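# Press a sanding drum home on its arbor and hang it on the balancing stand

### The arm

A 6-joint arm with a two-finger parallel gripper is mounted at the origin on the work surface. World frame = base frame: x ahead of the robot, y to its left, z up, the work surface at z = 0. Lengths are in mm, angles in rad, forces in N, time in s.
With the tool pointing down it reaches from about 350 to 775 mm from the base axis. Payload 7.3 kg.
Tool frame: the origin (TCP) lies between the finger pads; the fingertips stand 14 mm ahead of it and the grasp point (between the pads) lies 5 mm behind it; z points along the fingers, y is the line along which they close (so a half turn about z gives the same grasp; the last joint's range is limited). The gripper opens to 92 mm and grips with 3 to 60 N. Pads are 19 mm wide; open, the fingers measure 130 mm over their backs; the gripper's body (75 mm by 190 mm) begins 47 mm behind the grasp point.
Start: joints at [-1.447, 0.342, 1.524, -0, 1.275, -0.146], TCP at [139.955, -506.02, 240.741] pointing down, gripper open.
Joint ranges: [-2.53, 2.53], [-0.77, 2.02], [0.04, 2.7], [-1, 4.14], [0.28, 2.66], [-3.11, 3.11]. Speed limits (rad/s): [2.57, 2.57, 3.14, 3.14, 3.14, 3.14].

### API

Orientations are given as [roll, pitch, yaw] about the fixed x, y, z axes, in that order (R = Rz(yaw) Ry(pitch) Rx(roll)).
In Python, from plant import get_obs, cams, close_job gives the robot as it stands. The module is installed in compiled form; this text tells all that it offers.
- The arm moves only by the shell command python3 -m creep 'ROWS'. ROWS is JSON, a list of rows, each an object of numbers: "hand": the opening, from 0 (shut) to 1 (fully open); "tx", "ty", "tz": the shift along the tool's x, y, z in m; "spin": the turn about the tool's z in degrees. In form: [{"hand": .., "tx": .., "ty": .., "tz": .., "spin": ..}, ...]. A call has 1 to 5 rows; each row shifts and turns the commanded pose from where the row before left it, along the tool's axes as they then stand; what a row does not reach is not made up. A row lasts 1/8 s, in which the tool goes at most 62.5 mm and 10.7 degrees, less where a joint would pass 70% of its speed; a pose out of reach is approached as far as the arm can. A call is refused whole if a number of a shift passes 0.0625 or a number of a turn 10.7, either way. A call with a gripper value outside its range is refused whole. The fingers move at their own pace and stop on an object; the grip force is fixed at half the most. Time passes only in rows, so rows that do not move let the fingers close. It gives the time, the measured TCP pose, the force, the opening and the grip force at its end, in the units of the state.
- get_obs(): the state, without advancing time (a new reading comes with each control period).
- cams.capture(name): name is "side" or "top"; returns a dict with "color" (480x640x3 uint8, red, green, blue), "K" (3x3 intrinsics, pixels), "k1" (the pictures are not rectified: a ray, as slopes to the right and down, at radius r is drawn at 1 + k1 r^2 times it, then the intrinsics apply), "R" (3x3) and "t" (3): a world point X has camera coordinates R X + t. Camera axes: x right, y down, z forward; pixel columns grow to the right and rows downward; lengths in mm; the calibration is good to about 2 mm. A picture is of the moment at which its call begins. There is no depth.
- close_job(): hands the job in; it is judged then, once.
The state is a dict: "time": time; "joint_positions": joint angles; "dq": joint speeds; "tau": joint torques, N m; "tool_pos": TCP position; "tcp_rot": TCP orientation; "contact_force": force on the tool from outside, world axes, zero at the start; "moment": the same for the moment, N m; "grip_width": finger opening in mm; "finger_force": force on a finger pad.
Only numpy, scipy, OpenCV 4.12 (cv2) and the standard library are available. Lean on these libraries where they do the work, as an engineer would, in place of code of your own. Each camera call takes 0.05 s, during which the arm holds its last target. There are 200 camera calls.

### The job

Take the arbor by its blue handle, thread it through the bore of the sanding drum lying in the white cradle and push the drum back on to the sprung red stop until the drum's yellow bush is pressed in flush and the drum sits against the brass collar, without ramming it. Then lift the drum out on the arbor, still against the collar, and lay the arbor gently in the two notches of the balancing stand with the handle sticking out past the orange post, so that the drum hangs free between the posts. Do not touch the drum with the gripper, and leave the other things on the bench alone.

Things in the scene. Friction and masses are not known exactly. Their poses are not given: they have to be found in the camera images.
- arbor: Steel arbor, 120 g, lying level in the wooden rest. Origin on its axis at the front face of the brass collar; x points along it to the tip. Along x (mm): blue handle -95 to -25; bare shaft, diameter 11, -25 to -5; collar, diameter 30, -5 to 0; shaft, diameter 11, 0 to 70; taper to diameter 4 at 70 to 82. Centre of mass at about +12.
- arbor_grip (a point): Middle of the arbor's blue handle, 70 long and 18 x 18 square, on the axis 60 mm behind the collar's front face. Grip it here from above across its width (about 80 N); axes as the arbor's
- journal_near (a point): Point on the arbor's axis 15 mm behind the collar's front face (x = -15 mm), the middle of the bare shaft between handle and collar; it belongs in the near notch of the stand
- journal_far (a point): Point on the arbor's axis 60 mm ahead of the collar's front face; it belongs in the far notch of the stand
- drum: Brown sanding drum, light metal hub, on its side in the white V cradle. Origin at its middle; x runs along its bore, away from the end that the arbor enters. Outer diameter 56, length 45, bore diameter 15, open right through; 170 to 260 g. It slides along the cradle at a push of up to 3 N. Nothing but friction keeps it on the arbor: carry it level.
- bush_face (a point): Centre of the front face of the yellow press-fit bush, diameter 25, bore 15, that stands out 6 to 8 mm from the drum's end on the side of the arbor. The arbor's collar presses it in; it moves at 8 N, stiffly, and stays where it is left; when flush it is solid and the force climbs past 12 N. The drum must be up against the stop to take this push; axes as the drum's
- drum_mouth (a point): Centre of the drum's end face on the side of the arbor (22.5 mm from its middle, towards -x of the drum); home means that the bush is flush with this face and the collar lies against it
- cradle: White V cradle on a metal base 104 x 80, fixed. Origin under its centre; x along the V, the way the arbor is pushed. A drum lying in it has its bore axis 50 mm above the bench, over the cradle's centre line. The V is 96 long; its walls end 10 mm below the bore axis.
- cradle_end (a point): Middle of the V's +x end, at bore height. Here stands the stop: a red U-shaped plate, open on top, with a 28 wide gap for the shaft, sprung on a blue block 30 high. Its face rests 16 to 46 mm beyond the cradle's centre: not measured, it must be felt. Spring: 2 N to start, 3 N per mm for 7 mm, then solid. Ease off till it hardly pushes, then lift
- rest: Low wooden rest that holds the arbor, base 110 x 70, two notched posts, fixed. Origin under its centre; x axis along the arbor. The arbor's axis lies 45 mm above the bench in it.
- stand: Balancing stand, dark steel base 130 x 90 x 12, two V-notched posts 8 thick and about 36 wide, 75 mm apart, the near one (-x) orange, the far one (+x) bare steel, fixed. Origin under its centre; x axis from the near to the far post. The axis of an arbor seated in the notches lies 85 mm above the bench; the posts' tops stand 8 mm higher.
- notch_near (a point): Where the arbor's axis lies when seated in the near (orange) notch; axes as the stand's
- notch_far (a point): Where the arbor's axis lies when seated in the far (steel) notch; axes as the stand's
- tin: Small aluminium tin with a black lid, diameter 42, height 30; leave alone
- weight: Small brass balance weight with a knob, diameter 30, height 29; leave alone
- block: Steel bench block 55 x 55 x 20; leave alone
- driver: Screwdriver with a yellow handle, 150 long, 26 high; leave alone
- hammer: Hammer with a wooden handle, 240 long, 30 high; leave alone
- pliers: Pliers with red handles, 135 long, 14 high; leave alone
Mind the look-alikes: they are no part of the job. Of the things like the arbor, leave any that is turquoise; of the rest the larger one is meant. Leave any pink or turquoise look-alike of the cradle alone.

How it is judged (in metres and radians):
On the way, in this order (a step that is already met when the one before it is completed fails the run):
1. the bush is pressed flush (within 1.5 mm) and the drum's end face is within 4 mm of the collar (x of bush_face in the frame of drum above -0.024 m and x of drum_mouth in the frame of arbor between -0.004 and 0.004 m and distance between drum_mouth and arbor below 0.007 m), for 0.2 s.
2. the drum, still home on the arbor, is lifted clear of the cradle (all of step 1 and height (world z) of drum above 0.085 m and contact force between drum and cradle below 0.05 N), for 0.1 s.
At the end, for the whole second after the job is handed in: The drum is home on the arbor (bush flush within 1.5 mm, end face within 4 mm of the collar), the arbor lies down in both notches of the stand (each journal point within 9 mm of its notch point and less than 3 mm above it), the drum hangs free without touching the stand, and all is at rest (all of step 1 and distance between journal_near and notch_near below 0.009 m and distance between journal_far and notch_far below 0.009 m and z of journal_near in the frame of notch_near below 0.003 m and z of journal_far in the frame of notch_far below 0.003 m and contact force between drum and stand below 0.05 N and linear speed of each of drum, arbor below 0.02 m/s).
It fails at once if the drum is rammed: more than 25 N between arbor and drum (contact force between arbor and drum above 25 N).
It fails at once if the arbor is pressed into the stand with more than 25 N (contact force between arbor and stand above 25 N).
It fails at once if the gripper or arm touches the drum (contact force between any of the fingers, the arm and drum above 0.5 N).
It fails at once if another thing on the bench is shifted by more than 30 mm (distance of any of tin, weight, block, driver, hammer, pliers from where it was at the start of the episode above 0.03 m).
It also fails if it takes over 58 s, if anything falls off the work surface, if the arm or the gripper's body presses on something with over 40 N, if the wrist force passes 120 N, or if a joint passes its speed limit or range.

## Working session

There is one attempt and no reset: what is moved stays moved. The work goes in short steps, Python scripts to look and compute and a shell command to move; the robot and the scene stay as the last step left them, time stands still between calls to the robot, and variables do not carry over. Pictures are saved under pics/ and viewed, at most 10 in all, crops included, and the job is handed in when it is done.

```bash
mkdir -p pics; cat > h.py <<'E'
import numpy as np, cv2
from plant import get_obs, cams, close_job
def snap(name,fn):
    c=cams.capture(name); np.savez(f'pics/{fn}.npz',**c); cv2.imwrite(f'pics/{fn}.png',c['color'][:,:,::-1]); return c
def load(fn): return dict(np.load(f'pics/{fn}.npz'))
def ray(c,u,v):
    K=c['K']; d=np.array([(u-K[0,2])/K[0,0],(v-K[1,2])/K[1,1]]); k=float(c['k1'])
    s=d.copy()
    for _ in range(20): s=d/(1+k*(s@s))
    R=c['R']; o=-R.T@c['t']; return o, R.T@np.array([s[0],s[1],1])
def onz(c,u,v,z):
    o,r=ray(c,u,v); return o+r*(z-o[2])/r[2]
def proj(c,X):
    p=c['R']@np.array(X,float)+c['t']; s=p[:2]/p[2]; s=s*(1+float(c['k1'])*(s@s)); return (c['K']@[s[0],s[1],1])[:2]
def tri(c1,p1,c2,p2):
    o1,r1=ray(c1,*p1);o2,r2=ray(c2,*p2)
    t=np.linalg.lstsq(np.c_[r1,-r2],o2-o1,rcond=None)[0]; a=o1+r1*t[0];b=o2+r2*t[1]
    return (a+b)/2, np.linalg.norm(a-b)
E
python3 - <<'E'
from h import *
for n in('top','side'):
    c=snap(n,n+'0'); print(n,c['K'].tolist(),c['k1'],(-c['R'].T@c['t']).round(),c['R'].round(2).tolist())
o=get_obs(); print(o)
E
```

```text
top [[458.93751044897454, 0.0, 328.4841906816825], [0.0, 458.93751044897454, 235.96409243443344], [0.0, 0.0, 1.0]] -0.03458231382348886 [ 282.  -11. 1062.] [[-0.0, -1.0, -0.01], [-0.98, 0.0, -0.2], [0.2, 0.01, -0.98]]
side [[490.8287667998907, 0.0, 328.10823455076024], [0.0, 490.8287667998907, 242.8910077967423], [0.0, 0.0, 1.0]] -0.13168366952426747 [  94. -837.  788.] [[0.91, -0.42, -0.01], [-0.26, -0.55, -0.79], [0.33, 0.72, -0.61]]
{'time': 0.1, 'joint_positions': array([-1.44698439e+00,  3.42645585e-01,  1.52493931e+00, -2.41561749e-05,
        1.27535033e+00, -1.45990041e-01]), 'dq': array([-0.00309794, -0.00242688, -0.00330472,  0.00150229,  0.0001129 ,
       -0.00051541]), 'tau': array([ 3.31514180e-03, -4.32002699e+01, -2.44694406e+01,  7.20115146e-02,
        5.26158081e-02, -5.59295825e-05]), 'tool_pos': array([ 139.91118367, -505.66236266,  240.11208015]), 'tcp_rot': array([-3.14026099e+00, -1.72453582e-04,  2.69808910e-01]), 'contact_force': array([ 0.70225681, -0.39114595, -0.26006637]), 'moment': array([ 0.02533181, -0.02071326,  0.0299156 ]), 'finger_force': 0.0, 'grip_width': 91.5846185404312}
```

View pics/top0.png

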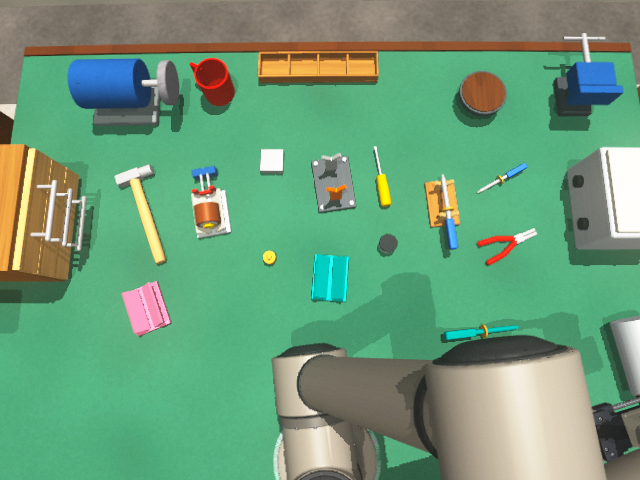

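View pics/side0.png

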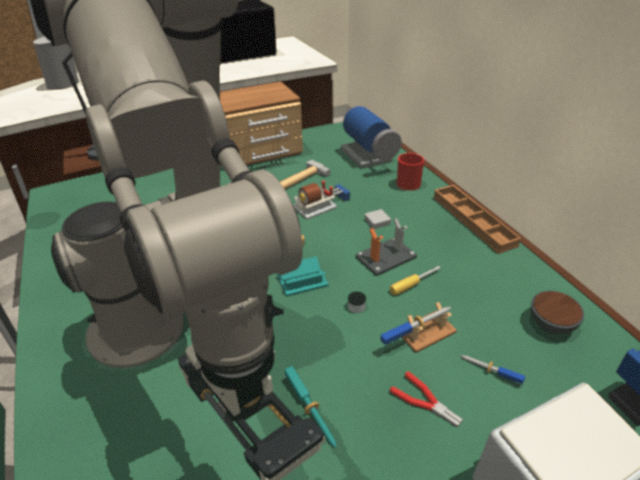

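Arbor candidates in the top view:
- (447,215): the larger blue one in the wooden rest. It fits.
- (505,178): a smaller blue one.
- (480,332): a turquoise one, excluded.

Cradles are white with the drum at (210,213), pink at (147,308) and turquoise at (330,278); the white one is meant. The stand is at (333,183). I'll confirm in one enlarged crop.

```bash
python3 - <<'E'
from h import *
t=cv2.imread('pics/top0.png'); s=cv2.imread('pics/side0.png')
f=lambda im,x,y,w,h:cv2.resize(im[y:y+h,x:x+w],None,fx=4,fy=4,interpolation=cv2.INTER_CUBIC)
A=np.hstack([f(t,412,165,66,94),f(t,182,155,66,94),f(t,301,143,66,94)])
B=np.hstack([f(s,378,300,80,54),f(s,290,175,66,54),f(s,350,217,52,54)])
B=np.hstack([B,np.zeros((B.shape[0],A.shape[1]-B.shape[1],3),np.uint8)])
cv2.imwrite('pics/crop1.png',np.vstack([A,B]))
E
```

```text
(no output)
```

View pics/crop1.png

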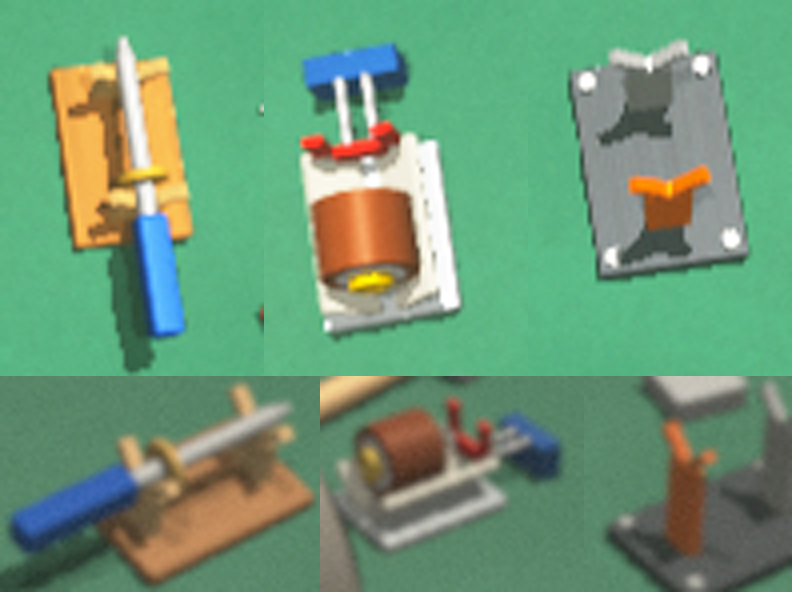

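```bash
cat > meas.py <<'E'
from h import *
from scipy.optimize import least_squares
T=load('top0');S=load('side0')
def mask(c,box,lo,hi):
    x,y,w,h=box; m=np.zeros((480,640),np.uint8)
    m[y:y+h,x:x+w]=cv2.inRange(cv2.cvtColor(c['color'],cv2.COLOR_RGB2HSV),lo,hi)[y:y+h,x:x+w]; return m
def feat(m):
    M=cv2.moments(m,True); c=np.array([M['m10'],M['m01']])/M['m00']
    return c, np.array([M['mu20'],M['mu11'],M['mu02']])/M['m00'], M['m00']
def hullfeat(c,P):
    p=np.array([proj(c,q) for q in P]); h=cv2.convexHull(p.astype(np.float32))
    M=cv2.moments(h); return np.array([M['m10'],M['m01']])/M['m00'],np.array([M['mu20'],M['mu11'],M['mu02']])/M['m00'],M['m00']
def fit(P0,x0,obs,z):
    def pts(x): 
        R=np.array([[np.cos(x[2]),-np.sin(x[2]),0],[np.sin(x[2]),np.cos(x[2]),0],[0,0,1]]); return P0@R.T+[x[0],x[1],z]
    def res(x):
        r=[]
        for c,f in obs:
            g=hullfeat(c,pts(x)); r+=list(g[0]-f[0])+list((g[1]-f[1])/8)
        return r
    s=least_squares(res,x0,x_scale=[1,1,.01],diff_step=1e-4); 
    print('fit',s.x[:2].round(1),s.x[2].round(3),'res',np.round(s.fun,2),'areas',[(f[2],round(hullfeat(c,pts(s.x))[2])) for c,f in obs]); return s.x
# handle box in arbor_grip frame
H=np.array([[a,b,d] for a in(-35,35) for b in(-9,9) for d in(-9,9)],float)
blue=((105,120,60),(125,255,255))
ft=feat(mask(T,(412,200,60,60),*blue)); fs=feat(mask(S,(370,300,60,60),*blue))
g=onz(T,*ft[0],50); print('guess',g)
for o in([(T,ft)],[(S,fs)],[(T,ft),(S,fs)]): fit(H,[g[0],g[1],.1],o,45)
an=np.linspace(0,2*np.pi,40,endpoint=False)
D=np.array([[a,28*np.cos(q),28*np.sin(q)] for a in(-22.5,22.5) for q in an])
E
python3 - <<'E'
from meas import *
p=lambda x,y,ox:(T,)and (x,y)
tip=onz(T,442.75,175,45);col=onz(T,412+142/4,165+176/4,55);print('tip',tip,'collar top',col, np.arctan2(tip[1]-col[1],tip[0]-col[0]))
C=[onz(T,182+(x-264)/4,155+y/4,6) for x,y in((327,333),(459,305),(433,143))]
print('cradle',np.round(C,1),[np.linalg.norm(C[1]-C[0]),np.linalg.norm(C[2]-C[1])],'ctr',(C[0]+C[2])/2,'yaw',np.arctan2(*(C[2]-C[1])[[1,0]]),np.arctan2(*(C[0]-C[1])[[1,0]])-np.pi/2)
B=[onz(T,301+(x-528)/4,143+y/4,12) for x,y in((572,70),(716,52),(747,256),(600,275))]
print('stand',np.round(B,1),'ctr',np.mean(B,0),[np.linalg.norm(B[i]-B[i-1]) for i in range(4)],'yaws',[np.arctan2(*(B[a]-B[b])[[1,0]]) for a,b in((0,3),(1,2))])
for n,(x,y) in dict(near=(671,187),far=(650,66)).items(): print(n,onz(T,301+(x-528)/4,143+y/4,78))
br=((3,100,40),(13,255,255))
m=mask(T,(185,195,50,40),*br);ms=mask(S,(290,175,45,45),*br)
print(feat(m),feat(ms)); print('drum centre guess',onz(T,*feat(m)[0],65))
r=cv2.minAreaRect(cv2.findNonZero(m));print(r)
for fn,mm in(('a',m),('b',ms)): pass
E
```

```text
guess [ 488.24629572 -280.21684202   50.        ]
fit [ 489.3 -281.4] 0.096 res [-0.    0.01 -0.09 -0.21 -0.74] areas [(113.0, 319)]
fit [ 493.4 -280.2] 0.159 res [ 0.01 -0.1   1.15 -0.87  1.37] areas [(299.0, 418)]
fit [ 491.3 -281.2] 0.133 res [-0.15 -0.86  0.03  0.11 -0.87 -0.61  0.57  1.48 -0.78  1.19] areas [(113.0, 320), (299.0, 422)]
tip [ 630.13605875 -272.17281327   45.        ] collar top [ 545.85119967 -276.09491414   55.        ] 0.04650032777983971
cradle [[490.1 302.1   6. ]
 [506.6 224.7   6. ]
 [606.2 244.4   6. ]] [np.float64(79.20617992614763), np.float64(101.49610630234557)] ctr [548.14045339 273.26178721   6.        ] yaw 0.1952345022632209 0.21030333459336448
stand [[679.4  33.5  12. ]
 [690.4 -53.6  12. ]
 [562.8 -70.5  12. ]
 [551.5  16.4  12. ]] ctr [621.0270957  -18.57627294  12.        ] [np.float64(128.9512893905244), np.float64(87.81537864848464), np.float64(128.78885412896904), np.float64(87.5797962786317)] yaws [np.float64(0.13312576865857836), np.float64(0.13130359295411181)]
near [585.10786963 -24.95822765  78.        ]
far [656.56099337 -13.5236623   78.        ]
(array([206.44008715, 212.19607843]), array([50.05033202, -2.26058354, 31.71318724]), 459.0) (array([315.41281139, 191.10676157]), array([52.50574334, -3.58499766, 19.58290802]), 281.0)
drum centre guess [538.11583556 268.17391821  65.        ]
((206.70999145507812, 213.469970703125), (22.627418518066406, 24.18305206298828), 81.8698959350586)
```

```bash
sed -i 's/^blue=.*/blue=((98,110,40),(128,255,255))/' meas.py; python3 - <<'E'
from meas import *
hsv=cv2.cvtColor(T['color'],cv2.COLOR_RGB2HSV);print(hsv[230,444:458].tolist())
# drum position fit, both cams, full silhouette (brown+face) hull of mask
br=((3,90,40),(16,255,255))
from scipy.ndimage import label
# edges of the drum's brown side: left/right border per row, top view
m=mask(T,(185,195,50,40),*br)
for v in range(203,222,2):
    u=np.flatnonzero(m[v]); print(v,u.min(),u.max(),end=' | ')
yb=((22,120,80),(34,255,255))
for c,b in((T,(190,205,40,40)),(S,(290,175,45,45))):
    f=feat(mask(c,b,*yb)); print('bush',f[0],f[2])
    if c is T: p1=f[0]; print(onz(c,*f[0],50))
    else: print(onz(c,*f[0],50), tri(T,p1,S,f[0]))
E
```

```text
guess [ 489.53024724 -282.44573049   50.        ]
fit [ 490.6 -283.7] 0.108 res [-0.01 -0.01  0.27  0.25  1.05] areas [(273.0, 320)]
fit [ 492.3 -280.3] 0.157 res [ 0.01 -0.07  0.86 -0.68  1.  ] areas [(336.0, 419)]
fit [ 491.2 -282.3] 0.143 res [-0.64 -0.26  0.39  0.56  0.93  0.03  0.74  1.05 -0.65  0.91] areas [(273.0, 320), (336.0, 422)]
[[68, 100, 79], [77, 103, 79], [100, 132, 85], [109, 185, 132], [108, 192, 230], [103, 160, 253], [103, 161, 253], [103, 167, 253], [103, 174, 252], [104, 178, 252], [105, 189, 250], [103, 181, 230], [73, 125, 183], [74, 128, 183]]
203 200 217 | 205 195 218 | 207 194 218 | 209 194 218 | 211 195 218 | 213 195 219 | 215 195 219 | 217 195 219 | 219 196 219 | 221 196 220 | bush [208.35849057 225.05660377] 53.0
[511.8504609  266.47629115  50.        ]
bush [302.19230769 196.42307692] 26.0
[514.83967665 271.93245873  50.        ] (array([511.49652539, 265.0550347 ,  54.59805125]), np.float64(1.3989010984301595))
```

The crops confirm the choices: the large blue arbor's handle is at (452,232) and its tip at (443,175). The drum in the white cradle has its yellow bush at (208,225), towards the robot. The stand's orange post is nearest the robot. Estimates, in mm and rad:

| Item | x | y | yaw |
|---|---|---|---|
| Grip point | 491 | -282.5 | about 0.11 |
| Bore axis, at the bush | 512 | 266 | 0.20 |
| Stand centre | 621 | -18.6 | 0.132 |

Sizes check out: base 79x101 against 80x104, and stand 129x88 against 130x90.

```bash
python3 -m creep '[{"hand":1,"tx":0,"ty":0,"tz":0,"spin":9.2},{"hand":1,"tx":0.0467,"ty":-0.0229,"tz":0,"spin":0},{"hand":1,"tx":0.0467,"ty":-0.0229,"tz":0,"spin":0},{"hand":1,"tx":0.0467,"ty":-0.0229,"tz":0,"spin":0},{"hand":1,"tx":0.0467,"ty":-0.0229,"tz":0,"spin":0}]'
python3 -m creep '[{"hand":1,"tx":0.0467,"ty":-0.0229,"tz":0,"spin":0},{"hand":1,"tx":0.0467,"ty":-0.0229,"tz":0,"spin":0},{"hand":1,"tx":0.0467,"ty":-0.0229,"tz":0.03,"spin":0},{"hand":1,"tx":0.0467,"ty":-0.0229,"tz":0.03,"spin":0},{"hand":1,"tx":0,"ty":0,"tz":0.04,"spin":0}]'
```

```text
time: 0.72
tool_pos: [316.8, -393.4, 240.5]
tcp_rot: [-3.141, 0.0, 0.109]
contact_force: [1.1, 1.1, -0.3]
grip_width: 91.7
finger_force: 0.0
time: 1.35
tool_pos: [494.2, -281.0, 139.8]
tcp_rot: [3.141, -0.002, 0.114]
contact_force: [-0.1, -0.7, 0.4]
grip_width: 91.5
finger_force: 0.0
```

```bash
python3 -m creep '[{"hand":1,"tx":-0.003,"ty":0.001,"tz":0.04,"spin":0},{"hand":1,"tx":0,"ty":0,"tz":0.04,"spin":0},{"hand":1,"tx":0,"ty":0,"tz":0.018,"spin":0},{"hand":1,"tx":0,"ty":0,"tz":0,"spin":0}]'
python3 - <<'E'
from h import *
a=snap('top','top1');b=snap('side','side1')
f=lambda im,x,y,w,h,s:cv2.resize(im[y:y+h,x:x+w,::-1],None,fx=s,fy=s,interpolation=cv2.INTER_CUBIC)
cv2.imwrite('pics/crop2.png',np.hstack([f(a['color'],395,160,100,130,4),f(b['color'],360,280,100,130,4)]))
E
```

```text
time: 1.85
tool_pos: [487.5, -283.7, 41.0]
tcp_rot: [-3.139, 0.003, 0.109]
contact_force: [0.3, -0.2, 0.2]
grip_width: 91.9
finger_force: 0.0
```

View pics/crop2.png

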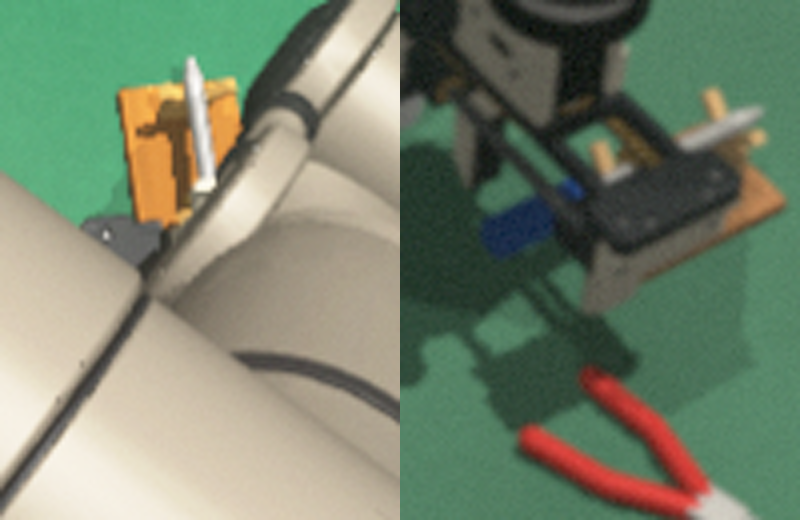

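The crop shows the fingers straddling the blue handle about mid-length, with the near finger at crop (610,240). Close the gripper.

```bash
python3 -m creep '[{"hand":0,"tx":0,"ty":0,"tz":0,"spin":0},{"hand":0,"tx":0,"ty":0,"tz":0,"spin":0},{"hand":0,"tx":0,"ty":0,"tz":0,"spin":0},{"hand":0,"tx":0,"ty":0,"tz":0,"spin":0},{"hand":0,"tx":0,"ty":0,"tz":0,"spin":0}]'
python3 -m creep '[{"hand":0,"tx":0,"ty":0,"tz":0,"spin":0},{"hand":0,"tx":0,"ty":0,"tz":0,"spin":0},{"hand":0,"tx":0,"ty":0,"tz":0,"spin":0}]'
```

```text
time: 2.58
tool_pos: [488.5, -284.5, 42.8]
tcp_rot: [3.141, -0.0, 0.109]
contact_force: [0.5, -0.4, -0.4]
grip_width: 46.5
finger_force: 0.0
time: 2.95
tool_pos: [488.4, -284.4, 42.6]
tcp_rot: [-3.141, 0.0, 0.109]
contact_force: [0.3, 1.2, -0.3]
grip_width: 17.2
finger_force: 30.0
```

```bash
python3 -m creep '[{"hand":0,"tx":0,"ty":0,"tz":0,"spin":0},{"hand":0,"tx":0,"ty":0,"tz":-0.02,"spin":0},{"hand":0,"tx":0,"ty":0,"tz":-0.04,"spin":0},{"hand":0,"tx":0,"ty":0,"tz":-0.04,"spin":0},{"hand":0,"tx":0,"ty":0,"tz":-0.04,"spin":0}]'
python3 - <<'E'
from h import *
o=[get_obs()['contact_force'] for _ in range(3)];print(get_obs()['tool_pos'],o,get_obs()['moment'])
b=snap('side','side2');a=snap('top','top2')
cv2.imwrite('pics/f2.png',np.hstack([cv2.resize(a['color'][100:300,300:500,::-1],None,fx=2,fy=2),cv2.resize(b['color'][180:380,300:500,::-1],None,fx=2,fy=2)]))
E
```

```text
time: 3.58
tool_pos: [488.2, -284.4, 183.8]
tcp_rot: [-3.141, 0.001, 0.109]
contact_force: [1.2, 0.5, -1.3]
grip_width: 17.9
finger_force: 30.0
[ 488.21809685 -284.38725442  183.7680975 ] [array([ 1.23040675,  0.4554246 , -1.27007151]), array([ 1.23040675,  0.4554246 , -1.27007151]), array([ 1.23040675,  0.4554246 , -1.27007151])] [-0.02675089  0.04507795 -0.02319605]
```

View pics/f2.png

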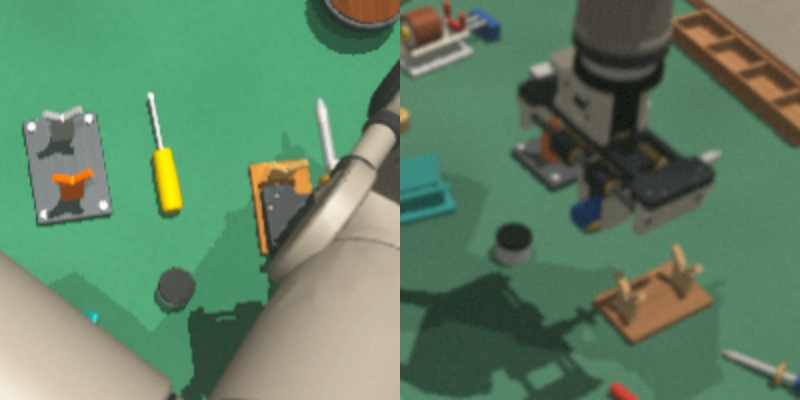

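The arbor came up level out of the rest. Its tip is at top (460,150) and side (459.5,257). Next: triangulate it and work out the moves.

```bash
python3 - <<'E'
from h import *
T=load('top2');S=load('side2')
print(tri(T,(460,150),S,(459.5,257)))
p=np.array([488.3,-284.4]);d=np.array([np.cos(.109),np.sin(.109)])
print('expected tip',p+142*d,186)
# pre-insertion: bush axis line
for x in (512,):
    b=np.array([512,266.3]);e=np.array([np.cos(.2),np.sin(.2)])
    tcp=b-e*(142+25); print('pre tcp (tip 25 before bush)',tcp,'delta',tcp-p)
E
```

```text
(array([ 631.95101501, -272.42274982,  187.84844283]), np.float64(4.619566656958347))
expected tip [ 629.45728386 -268.95263082] 186
pre tcp (tip 25 before bush) [348.3288815  233.12222176] delta [-139.9711185   517.52222176]
```

```bash
python3 -m creep '[{"hand":0,"tx":0,"ty":0,"tz":0,"spin":-5.2},{"hand":0,"tx":-0.0034,"ty":-0.035,"tz":0,"spin":0},{"hand":0,"tx":-0.0034,"ty":-0.05,"tz":0,"spin":0},{"hand":0,"tx":-0.0034,"ty":-0.05,"tz":0,"spin":0},{"hand":0,"tx":-0.0034,"ty":-0.05,"tz":0,"spin":0}]'
python3 -m creep '[{"hand":0,"tx":-0.0034,"ty":-0.05,"tz":0,"spin":0},{"hand":0,"tx":-0.0034,"ty":-0.05,"tz":0,"spin":0},{"hand":0,"tx":-0.0034,"ty":-0.05,"tz":0,"spin":0},{"hand":0,"tx":-0.0034,"ty":-0.05,"tz":0,"spin":0},{"hand":0,"tx":-0.0034,"ty":-0.05,"tz":0,"spin":0}]'
python3 -m creep '[{"hand":0,"tx":-0.0034,"ty":-0.05,"tz":0.02,"spin":0},{"hand":0,"tx":-0.0034,"ty":-0.035,"tz":0.04,"spin":0},{"hand":0,"tx":0,"ty":-0.015,"tz":0.04,"spin":0},{"hand":0,"tx":0,"ty":0,"tz":0.02,"spin":0},{"hand":0,"tx":0,"ty":0,"tz":0,"spin":0}]'
```

```text
time: 4.3
tool_pos: [437.3, -104.4, 181.8]
tcp_rot: [-3.141, 0.001, 0.2]
contact_force: [0.6, 0.3, -1.0]
grip_width: 17.7
finger_force: 30.0
time: 4.92
tool_pos: [371.0, 137.1, 182.1]
tcp_rot: [3.141, 0.001, 0.2]
contact_force: [0.5, 0.5, -1.0]
grip_width: 17.8
finger_force: 30.0
time: 5.55
tool_pos: [344.0, 231.9, 61.0]
tcp_rot: [3.14, 0.005, 0.201]
contact_force: [-0.1, 0.1, -0.7]
grip_width: 18.1
finger_force: 30.0
```

```bash
python3 -m creep '[{"hand":0,"tx":0,"ty":0,"tz":0.013,"spin":0},{"hand":0,"tx":0,"ty":0,"tz":0,"spin":0},{"hand":0,"tx":0,"ty":0,"tz":0,"spin":0}]'
python3 - <<'E'
from h import *
b=snap('side','side3');a=snap('top','top3');print(get_obs()['tool_pos'],get_obs()['tcp_rot'])
f=lambda im,x,y,w,h,s:cv2.resize(im[y:y+h,x:x+w,::-1],None,fx=s,fy=s,interpolation=cv2.INTER_CUBIC)
cv2.imwrite('pics/f3.png',np.hstack([f(a['color'],175,180,65,100,6),f(b['color'],265,160,65,100,6)]))
E
```

```text
time: 5.92
tool_pos: [345.9, 232.4, 50.1]
tcp_rot: [-3.141, -0.001, 0.2]
contact_force: [0.1, -0.8, -1.5]
grip_width: 17.6
finger_force: 30.0
[345.93007854 232.40602107  50.13681308] [-3.14145611e+00 -1.06051066e-03  1.99675063e-01]
```

View pics/f3.png

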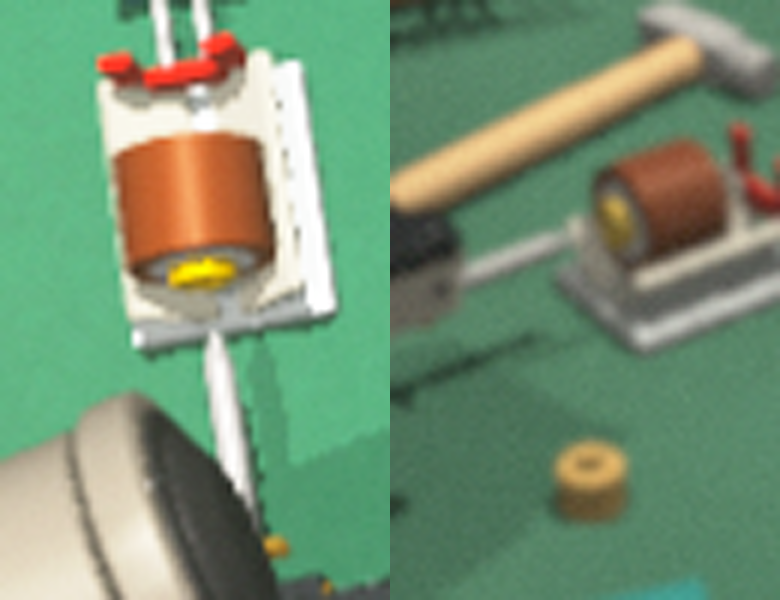

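```bash
python3 - <<'E'
from h import *
T=load('top3');S=load('side3')
t=(175+213/6,180+335/6);b=(175+203/6,180+272/6);ts=(265+(572-390)/6,160+233/6);bs=(265+(617-390)/6,160+222/6)
print('tip',onz(T,*t,51),tri(T,t,S,ts)); print('bush',onz(T,*b,50),tri(T,b,S,bs))
d=onz(T,*b,50)-onz(T,*t,51);e=np.array([np.cos(.2),np.sin(.2)]);n=np.array([-e[1],e[0]])
print('along,lateral(left+)',d[:2]@e,d[:2]@n)
# drum axis from brown edges in this picture: fit cylinder silhouette edge at mid rows
hsv=cv2.cvtColor(T['color'],cv2.COLOR_RGB2HSV);m=cv2.inRange(hsv,(3,100,40),(14,255,255))
p=np.array([345.9,232.4])
for v in(207,210,213,216,219):
    u=np.flatnonzero(m[v,185:230])+185; 
    # tangent of the two rays to a cylinder: mid of the two edges at z=50-ish
    L=onz(T,u.min()-.5,v,50)[:2];R=onz(T,u.max()+.5,v,50)[:2]; M=(L+R)/2-p
    print(v,'axis lateral from TCP line',round(M@n,1),'along',round(M@e,1),'width',round(np.linalg.norm(L-R),1))
E
```

```text
tip [486.67785216 260.11095877  51.        ] (array([487.0913051 , 258.11517928,  57.01317034]), np.float64(3.3192135450449856))
bush [511.20192772 265.36009047  50.        ] (array([512.12129457, 264.24891336,  52.75350138]), np.float64(3.1313691358931397))
along,lateral(left+) 25.078068286534922 0.27231686436301117
207 axis lateral from TCP line -0.6 along 212.5 width 57.6
210 axis lateral from TCP line 0.5 along 205.4 width 57.5
213 axis lateral from TCP line -0.7 along 198.0 width 57.4
216 axis lateral from TCP line 0.3 along 191.0 width 57.3
219 axis lateral from TCP line 0.3 along 183.8 width 55.0
```

```bash
python3 -m creep '[{"hand":0,"tx":0.01,"ty":0,"tz":0.0025,"spin":0},{"hand":0,"tx":0.008,"ty":0,"tz":0,"spin":0},{"hand":0,"tx":0.004,"ty":0,"tz":0,"spin":0},{"hand":0,"tx":0,"ty":0,"tz":0,"spin":0}]'
python3 -m creep '[{"hand":0,"tx":0.004,"ty":0,"tz":0,"spin":0},{"hand":0,"tx":0.004,"ty":0,"tz":0,"spin":0},{"hand":0,"tx":0.004,"ty":0,"tz":0,"spin":0}]'
```

```text
time: 6.52
tool_pos: [367.5, 236.8, 47.1]
tcp_rot: [3.142, -0.0, 0.2]
contact_force: [0.1, 0.5, -1.7]
grip_width: 17.3
finger_force: 30.0
time: 6.9
tool_pos: [379.2, 239.2, 47.2]
tcp_rot: [3.142, -0.0, 0.2]
contact_force: [1.0, -0.1, -1.3]
grip_width: 17.8
finger_force: 30.0
```

```bash
python3 -m creep '[{"hand":0,"tx":0.004,"ty":0,"tz":0,"spin":0},{"hand":0,"tx":0.004,"ty":0,"tz":0,"spin":0},{"hand":0,"tx":0,"ty":0,"tz":0,"spin":0}]'
```

```text
time: 7.28
tool_pos: [387.1, 240.8, 47.2]
tcp_rot: [3.142, -0.0, 0.2]
contact_force: [-0.5, -0.3, -0.1]
grip_width: 18.0
finger_force: 30.0
```

```bash
python3 -m creep '[{"hand":0,"tx":0.008,"ty":0,"tz":0,"spin":0},{"hand":0,"tx":0.008,"ty":0,"tz":0,"spin":0},{"hand":0,"tx":0.008,"ty":0,"tz":0,"spin":0}]'
python3 -m creep '[{"hand":0,"tx":0.008,"ty":0,"tz":0,"spin":0},{"hand":0,"tx":0.008,"ty":0,"tz":0,"spin":0},{"hand":0,"tx":0,"ty":0,"tz":0,"spin":0}]'
python3 - <<'E'
from h import *
a=snap('top','top4');b=snap('side','side4')
f=lambda im,x,y,w,h,s:cv2.resize(im[y:y+h,x:x+w,::-1],None,fx=s,fy=s,interpolation=cv2.INTER_CUBIC)
cv2.imwrite('pics/f4.png',np.hstack([f(a['color'],175,180,65,100,6),f(b['color'],265,160,65,100,6)]))
E
```

```text
time: 7.65
tool_pos: [411.0, 245.7, 47.2]
tcp_rot: [3.142, -0.0, 0.2]
contact_force: [-0.8, 0.3, -1.2]
grip_width: 17.7
finger_force: 30.0
time: 8.02
tool_pos: [426.6, 248.8, 47.2]
tcp_rot: [3.142, -0.001, 0.2]
contact_force: [0.3, 0.4, -0.4]
grip_width: 17.7
finger_force: 30.0
```

View pics/f4.png

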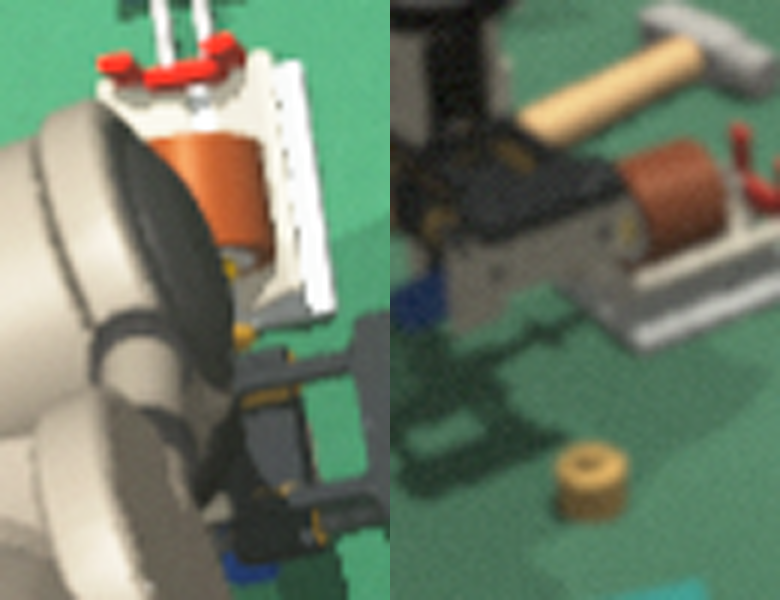

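The arbor is in the bore, the drum has not moved, and the collar at top (242,335) is about 20 mm short of the bush at (230,268). Continue slowly, watching the force.

```bash
python3 -m creep '[{"hand":0,"tx":0.005,"ty":0,"tz":0,"spin":0},{"hand":0,"tx":0.005,"ty":0,"tz":0,"spin":0},{"hand":0,"tx":0.004,"ty":0,"tz":0,"spin":0}]'
python3 -m creep '[{"hand":0,"tx":0.003,"ty":0,"tz":0,"spin":0},{"hand":0,"tx":0.003,"ty":0,"tz":0,"spin":0},{"hand":0,"tx":0.003,"ty":0,"tz":0,"spin":0}]'
python3 -m creep '[{"hand":0,"tx":0.002,"ty":0,"tz":0,"spin":0},{"hand":0,"tx":0.002,"ty":0,"tz":0,"spin":0}]'
```

```text
time: 8.5
tool_pos: [440.1, 251.6, 47.2]
tcp_rot: [3.142, -0.0, 0.2]
contact_force: [-0.2, -1.0, -1.4]
grip_width: 17.7
finger_force: 30.0
time: 8.88
tool_pos: [448.1, 253.2, 47.0]
tcp_rot: [3.141, 0.001, 0.2]
contact_force: [-1.8, -0.8, 0.3]
grip_width: 17.7
finger_force: 30.0
time: 9.12
tool_pos: [452.1, 254.0, 47.1]
tcp_rot: [3.141, 0.001, 0.2]
contact_force: [-1.4, -1.4, -1.0]
grip_width: 17.6
finger_force: 30.0
```

```bash
python3 -m creep '[{"hand":0,"tx":0.002,"ty":0,"tz":0,"spin":0},{"hand":0,"tx":0.002,"ty":0,"tz":0,"spin":0}]'
python3 -m creep '[{"hand":0,"tx":0.002,"ty":0,"tz":0,"spin":0},{"hand":0,"tx":0.002,"ty":0,"tz":0,"spin":0}]'
```

```text
time: 9.38
tool_pos: [456.4, 254.8, 47.1]
tcp_rot: [3.141, 0.0, 0.2]
contact_force: [-1.5, -0.5, -1.2]
grip_width: 17.7
finger_force: 30.0
time: 9.62
tool_pos: [460.4, 255.6, 47.2]
tcp_rot: [3.141, 0.0, 0.2]
contact_force: [-1.4, -1.1, -1.0]
grip_width: 17.9
finger_force: 30.0
```

```bash
for i in 1; do :; done; python3 -m creep '[{"hand":0,"tx":0.002,"ty":0,"tz":0,"spin":0},{"hand":0,"tx":0.0015,"ty":0,"tz":0,"spin":0}]'
```

```text
time: 9.88
tool_pos: [463.8, 256.3, 47.2]
tcp_rot: [3.141, -0.0, 0.2]
contact_force: [-1.0, -1.8, -1.8]
grip_width: 18.1
finger_force: 30.0
```

```bash
python3 -m creep '[{"hand":0,"tx":0.002,"ty":0,"tz":0,"spin":0},{"hand":0,"tx":0.0015,"ty":0,"tz":0,"spin":0}]'
```

```text
time: 10.12
tool_pos: [467.2, 257.0, 47.2]
tcp_rot: [3.141, -0.0, 0.2]
contact_force: [-1.9, -0.9, -2.0]
grip_width: 17.5
finger_force: 30.0
```

```bash
python3 -m creep '[{"hand":0,"tx":0.002,"ty":0,"tz":0,"spin":0},{"hand":0,"tx":0.0015,"ty":0,"tz":0,"spin":0}]'
```

```text
time: 10.38
tool_pos: [470.7, 257.7, 47.2]
tcp_rot: [3.142, -0.0, 0.2]
contact_force: [-1.4, 0.2, -1.6]
grip_width: 17.9
finger_force: 30.0
```

```bash
python3 -m creep '[{"hand":0,"tx":0.0015,"ty":0,"tz":0,"spin":0},{"hand":0,"tx":0.0015,"ty":0,"tz":0,"spin":0}]'
```

```text
time: 10.62
tool_pos: [473.5, 258.3, 47.1]
tcp_rot: [3.141, 0.0, 0.2]
contact_force: [-1.5, -0.1, -2.0]
grip_width: 18.1
finger_force: 30.0
```

```bash
python3 -m creep '[{"hand":0,"tx":0.0015,"ty":0,"tz":0,"spin":0},{"hand":0,"tx":0.0015,"ty":0,"tz":0,"spin":0}]'
```

```text
time: 10.88
tool_pos: [476.5, 258.9, 47.2]
tcp_rot: [3.142, 0.0, 0.2]
contact_force: [-0.4, -1.1, -2.0]
grip_width: 17.6
finger_force: 30.0
```

```bash
python3 -m creep '[{"hand":0,"tx":0.0015,"ty":0,"tz":0,"spin":0},{"hand":0,"tx":0.001,"ty":0,"tz":0,"spin":0}]'
```

```text
time: 11.12
tool_pos: [478.9, 259.4, 47.2]
tcp_rot: [3.142, -0.0, 0.2]
contact_force: [-2.0, -0.4, -0.1]
grip_width: 18.0
finger_force: 30.0
```

```bash
python3 -m creep '[{"hand":0,"tx":0.0015,"ty":0,"tz":0,"spin":0},{"hand":0,"tx":0.001,"ty":0,"tz":0,"spin":0}]'
```

```text
time: 11.38
tool_pos: [480.3, 259.7, 46.9]
tcp_rot: [3.141, 0.002, 0.2]
contact_force: [-7.0, -2.4, 1.6]
grip_width: 18.1
finger_force: 30.0
```

```bash
python3 -m creep '[{"hand":0,"tx":0.0015,"ty":0,"tz":0,"spin":0},{"hand":0,"tx":0,"ty":0,"tz":0,"spin":0}]'
```

```text
time: 11.62
tool_pos: [481.2, 259.9, 46.9]
tcp_rot: [3.141, 0.004, 0.2]
contact_force: [-6.3, -2.0, 0.0]
grip_width: 17.9
finger_force: 30.0
```

```bash
python3 -m creep '[{"hand":0,"tx":0.0015,"ty":0,"tz":0,"spin":0},{"hand":0,"tx":0,"ty":0,"tz":0,"spin":0}]'
```

```text
time: 11.88
tool_pos: [482.4, 260.1, 46.8]
tcp_rot: [3.141, 0.004, 0.2]
contact_force: [-7.7, -1.6, 0.1]
grip_width: 17.9
finger_force: 30.0
```

Stop reached at TCP x of about 479.5. Now press the bush in.

```bash
python3 -m creep '[{"hand":0,"tx":0.001,"ty":0,"tz":0,"spin":0},{"hand":0,"tx":0.001,"ty":0,"tz":0,"spin":0}]'
```

```text
time: 12.12
tool_pos: [484.2, 260.5, 46.8]
tcp_rot: [3.141, 0.005, 0.2]
contact_force: [-7.9, -1.5, 0.9]
grip_width: 17.6
finger_force: 30.0
```

```bash
python3 -m creep '[{"hand":0,"tx":0.001,"ty":0,"tz":0,"spin":0},{"hand":0,"tx":0.001,"ty":0,"tz":0,"spin":0}]'
```

```text
time: 12.38
tool_pos: [486.2, 260.9, 46.8]
tcp_rot: [3.141, 0.005, 0.2]
contact_force: [-7.7, -1.4, 1.3]
grip_width: 17.5
finger_force: 30.0
```

```bash
python3 -m creep '[{"hand":0,"tx":0.001,"ty":0,"tz":0,"spin":0},{"hand":0,"tx":0.001,"ty":0,"tz":0,"spin":0}]'
```

```text
time: 12.62
tool_pos: [487.9, 261.2, 46.7]
tcp_rot: [3.141, 0.005, 0.2]
contact_force: [-9.6, -2.1, 3.0]
grip_width: 17.6
finger_force: 30.0
```

```bash
python3 -m creep '[{"hand":0,"tx":0.001,"ty":0,"tz":0,"spin":0},{"hand":0,"tx":0.0005,"ty":0,"tz":0,"spin":0}]'
```

```text
time: 12.88
tool_pos: [488.4, 261.4, 46.5]
tcp_rot: [3.141, 0.007, 0.2]
contact_force: [-11.7, -3.0, 3.2]
grip_width: 18.1
finger_force: 30.0
```

```bash
python3 -m creep '[{"hand":0,"tx":0.001,"ty":0,"tz":0,"spin":0},{"hand":0,"tx":0.0005,"ty":0,"tz":0,"spin":0}]'
```

```text
time: 13.12
tool_pos: [489.1, 261.5, 46.3]
tcp_rot: [3.141, 0.009, 0.2]
contact_force: [-14.2, -2.3, 3.8]
grip_width: 17.4
finger_force: 30.0
```

```bash
python3 -m creep '[{"hand":0,"tx":0.001,"ty":0,"tz":0,"spin":0},{"hand":0,"tx":0,"ty":0,"tz":0,"spin":0}]'
```

```text
time: 13.38
tool_pos: [489.7, 261.6, 46.2]
tcp_rot: [3.141, 0.01, 0.2]
contact_force: [-14.1, -2.5, 5.2]
grip_width: 17.9
finger_force: 30.0
```

```bash
python3 -m creep '[{"hand":0,"tx":0.0007,"ty":0,"tz":0,"spin":0},{"hand":0,"tx":0,"ty":0,"tz":0,"spin":0},{"hand":0,"tx":0,"ty":0,"tz":0,"spin":0}]'
```

```text
time: 13.75
tool_pos: [489.9, 261.7, 46.1]
tcp_rot: [3.141, 0.011, 0.2]
contact_force: [-15.4, -3.9, 4.6]
grip_width: 17.8
finger_force: 30.0
```

```bash
python3 -m creep '[{"hand":0,"tx":-0.001,"ty":0,"tz":0,"spin":0},{"hand":0,"tx":-0.001,"ty":0,"tz":0,"spin":0},{"hand":0,"tx":-0.001,"ty":0,"tz":0,"spin":0}]'
```

```text
time: 14.12
tool_pos: [489.0, 261.5, 46.3]
tcp_rot: [3.141, 0.006, 0.2]
contact_force: [-8.3, -2.2, -0.3]
grip_width: 18.0
finger_force: 30.0
```

```bash
python3 -m creep '[{"hand":0,"tx":-0.001,"ty":0,"tz":0,"spin":0},{"hand":0,"tx":-0.0005,"ty":0,"tz":0,"spin":0},{"hand":0,"tx":0,"ty":0,"tz":0,"spin":0}]'
```

```text
time: 14.5
tool_pos: [488.2, 261.3, 46.3]
tcp_rot: [3.141, 0.005, 0.2]
contact_force: [-5.8, -1.8, -2.3]
grip_width: 17.9
finger_force: 30.0
```

```bash
python3 -m creep '[{"hand":0,"tx":-0.001,"ty":0,"tz":0,"spin":0},{"hand":0,"tx":0,"ty":0,"tz":0,"spin":0}]'
```

```text
time: 14.75
tool_pos: [487.5, 261.2, 46.4]
tcp_rot: [3.141, 0.004, 0.2]
contact_force: [-6.5, -1.4, -1.4]
grip_width: 17.8
finger_force: 30.0
```

```bash
python3 -m creep '[{"hand":0,"tx":-0.0007,"ty":0,"tz":0,"spin":0},{"hand":0,"tx":0,"ty":0,"tz":0,"spin":0}]'
```

```text
time: 15.0
tool_pos: [487.5, 261.2, 46.6]
tcp_rot: [3.141, 0.003, 0.2]
contact_force: [-4.1, -0.8, -3.8]
grip_width: 17.8
finger_force: 30.0
```

```bash
python3 -m creep '[{"hand":0,"tx":-0.0007,"ty":0,"tz":0,"spin":0},{"hand":0,"tx":0,"ty":0,"tz":0,"spin":0}]'
```

```text
time: 15.25
tool_pos: [487.5, 261.2, 46.9]
tcp_rot: [3.141, 0.001, 0.2]
contact_force: [-4.9, -1.3, -3.4]
grip_width: 17.7
finger_force: 30.0
```

```bash
python3 -m creep '[{"hand":0,"tx":-0.0005,"ty":0,"tz":0,"spin":0},{"hand":0,"tx":0,"ty":0,"tz":0,"spin":0}]'
python3 - <<'E'
from h import *
a=snap('top','top5');b=snap('side','side5')
f=lambda im,x,y,w,h,s:cv2.resize(im[y:y+h,x:x+w,::-1],None,fx=s,fy=s,interpolation=cv2.INTER_CUBIC)
cv2.imwrite('pics/f5.png',np.hstack([f(a['color'],175,160,65,100,6),f(b['color'],285,150,65,100,6)]))
E
```

```text
time: 15.5
tool_pos: [487.4, 261.2, 47.1]
tcp_rot: [3.142, 0.0, 0.2]
contact_force: [-5.1, -1.0, -3.9]
grip_width: 17.8
finger_force: 30.0
```

View pics/f5.png

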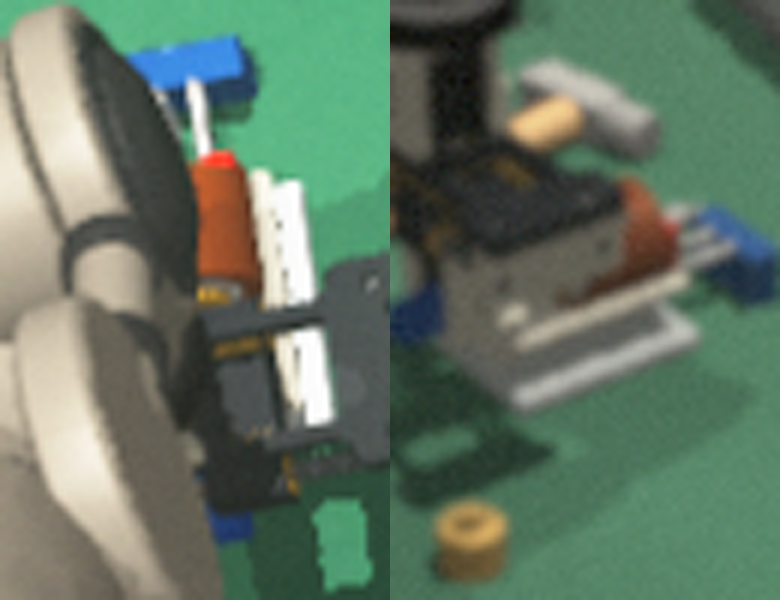

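The collar at top (215,295) is up against the drum, with no yellow visible beyond it. The stop is still pushing a little, so ease off more.

```bash
python3 -m creep '[{"hand":0,"tx":-0.001,"ty":0,"tz":0,"spin":0},{"hand":0,"tx":0,"ty":0,"tz":0,"spin":0}]'
```

```text
time: 15.85
tool_pos: [486.9, 261.1, 47.4]
tcp_rot: [-3.142, -0.001, 0.2]
contact_force: [-2.8, -1.5, -3.1]
grip_width: 17.7
finger_force: 30.0
```

```bash
python3 -m creep '[{"hand":0,"tx":-0.001,"ty":0,"tz":0,"spin":0},{"hand":0,"tx":0,"ty":0,"tz":0,"spin":0}]'
```

```text
time: 16.1
tool_pos: [486.4, 261.0, 47.6]
tcp_rot: [-3.141, -0.002, 0.2]
contact_force: [-1.3, 0.4, -1.8]
grip_width: 17.7
finger_force: 30.0
```

```bash
python3 -m creep '[{"hand":0,"tx":0,"ty":0,"tz":-0.003,"spin":0},{"hand":0,"tx":0,"ty":0,"tz":-0.003,"spin":0},{"hand":0,"tx":0,"ty":0,"tz":-0.004,"spin":0},{"hand":0,"tx":0,"ty":0,"tz":-0.005,"spin":0},{"hand":0,"tx":0,"ty":0,"tz":0,"spin":0}]'
python3 -m creep '[{"hand":0,"tx":0,"ty":0,"tz":-0.008,"spin":0},{"hand":0,"tx":0,"ty":0,"tz":-0.010,"spin":0},{"hand":0,"tx":0,"ty":0,"tz":-0.012,"spin":0},{"hand":0,"tx":0,"ty":0,"tz":-0.012,"spin":0},{"hand":0,"tx":0,"ty":0,"tz":-0.010,"spin":0}]'
python3 - <<'E'
from h import *
a=snap('top','top6');b=snap('side','side6');print(get_obs()['moment'],get_obs()['contact_force'])
f=lambda im,x,y,w,h,s:cv2.resize(im[y:y+h,x:x+w,::-1],None,fx=s,fy=s,interpolation=cv2.INTER_CUBIC)
cv2.imwrite('pics/f6.png',np.hstack([f(a['color'],165,140,75,110,5),f(b['color'],275,120,80,110,5)]))
E
```

```text
time: 16.73
tool_pos: [485.9, 260.9, 62.7]
tcp_rot: [-3.142, -0.001, 0.2]
contact_force: [0.1, 0.7, -3.6]
grip_width: 17.7
finger_force: 30.0
time: 17.35
tool_pos: [485.7, 260.8, 115.3]
tcp_rot: [-3.142, -0.001, 0.2]
contact_force: [0.5, 0.1, -2.9]
grip_width: 17.6
finger_force: 30.0
[-0.07660749  0.25954292  0.01588966] [ 0.04588919 -0.74487652 -2.46057743]
```

View pics/f6.png

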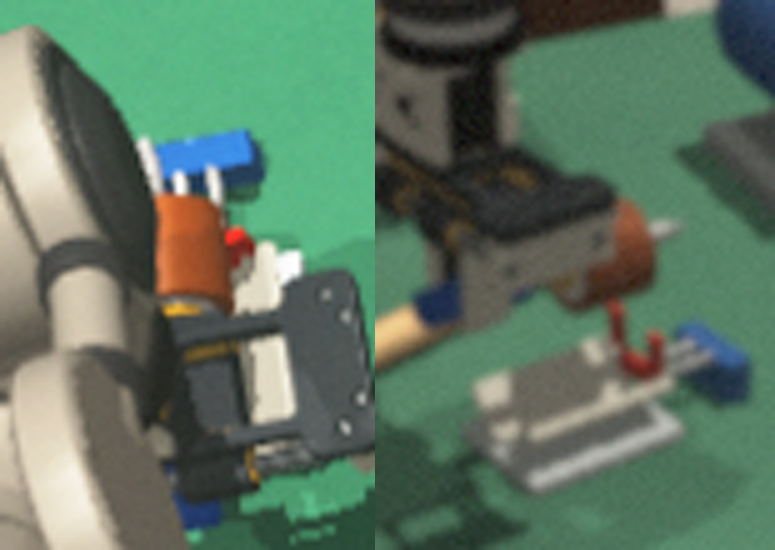

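```bash
python3 - <<'E'
from h import *
S=load('side6');T=load('top6')
p=np.array([485.7,260.8]);e=np.array([np.cos(.2),np.sin(.2)])
for d in (138,142,146):
  for z in(107,112,118): print(d,z,proj(S,[*(p+d*e),z]).round(1),end=' ')
print('seen side',(275+302/5,120+226/5))
# stand check
q=np.array([539.2,-29.4]);D=q-[485.7,260.8];yaw=.132;x=np.array([np.cos(yaw),np.sin(yaw)]);y=np.array([np.sin(yaw),-np.cos(yaw)])
print('move in tool axes after spin +3.9:',D@x,D@y)
E
```

```text
138 107 [333.5 168.3] 138 112 [333.5 166.7] 138 118 [333.5 164.9] 142 107 [334.7 167.9] 142 112 [334.7 166.3] 142 118 [334.7 164.5] 146 107 [335.8 167.5] 146 112 [335.8 165.9] 146 118 [335.8 164.1] seen side (335.4, 165.2)
move in tool axes after spin +3.9: 14.839329284592939 294.7169562586846
```

The drum hangs level on the arbor clear of the cradle, with the tip at side (335,165) where a level arbor would put it. Carry it over to the stand.

```bash
python3 -m creep '[{"hand":0,"tx":0,"ty":0,"tz":-0.015,"spin":1.3},{"hand":0,"tx":0,"ty":0.01,"tz":-0.02,"spin":1.3},{"hand":0,"tx":0.003,"ty":0.02,"tz":0,"spin":1.3},{"hand":0,"tx":0.003,"ty":0.03,"tz":0,"spin":0},{"hand":0,"tx":0.003,"ty":0.03,"tz":0,"spin":0}]'
python3 -m creep '[{"hand":0,"tx":0.003,"ty":0.03,"tz":0,"spin":0},{"hand":0,"tx":0.003,"ty":0.03,"tz":0,"spin":0},{"hand":0,"tx":0,"ty":0.03,"tz":0,"spin":0},{"hand":0,"tx":0,"ty":0.03,"tz":0,"spin":0},{"hand":0,"tx":0,"ty":0.03,"tz":0,"spin":0}]'
python3 -m creep '[{"hand":0,"tx":0,"ty":0.03,"tz":0,"spin":0},{"hand":0,"tx":0,"ty":0.015,"tz":0,"spin":0},{"hand":0,"tx":0,"ty":0.01,"tz":0,"spin":0},{"hand":0,"tx":0,"ty":0,"tz":0,"spin":0},{"hand":0,"tx":0,"ty":0,"tz":0,"spin":0}]'
```

```text
time: 18.08
tool_pos: [507.1, 171.2, 148.5]
tcp_rot: [3.141, 0.001, 0.131]
contact_force: [-0.1, 0.5, -3.7]
grip_width: 17.9
finger_force: 30.0
time: 18.7
tool_pos: [532.4, 23.0, 148.4]
tcp_rot: [3.141, 0.001, 0.13]
contact_force: [0.1, -0.0, -3.8]
grip_width: 17.9
finger_force: 30.0
time: 19.32
tool_pos: [539.9, -28.7, 149.1]
tcp_rot: [-3.141, 0.0, 0.133]
contact_force: [0.4, 1.0, -3.8]
grip_width: 17.7
finger_force: 30.0
```

```bash
python3 -m creep '[{"hand":0,"tx":-0.0025,"ty":0.001,"tz":0.012,"spin":0},{"hand":0,"tx":0,"ty":0,"tz":0.015,"spin":0},{"hand":0,"tx":0,"ty":0,"tz":0.012,"spin":0},{"hand":0,"tx":0,"ty":0,"tz":0.003,"spin":0},{"hand":0,"tx":0,"ty":0,"tz":0,"spin":0}]'
python3 - <<'E'
from h import *
a=snap('top','top7');b=snap('side','side7')
f=lambda im,x,y,w,h,s:cv2.resize(im[y:y+h,x:x+w,::-1],None,fx=s,fy=s,interpolation=cv2.INTER_CUBIC)
cv2.imwrite('pics/f7.png',np.hstack([f(a['color'],295,130,75,110,5),f(b['color'],340,180,80,110,5)]))
E
```

```text
time: 19.95
tool_pos: [537.7, -30.4, 107.1]
tcp_rot: [-3.141, 0.0, 0.133]
contact_force: [-0.5, 3.1, -2.2]
grip_width: 17.8
finger_force: 30.1
```

View pics/f7.png

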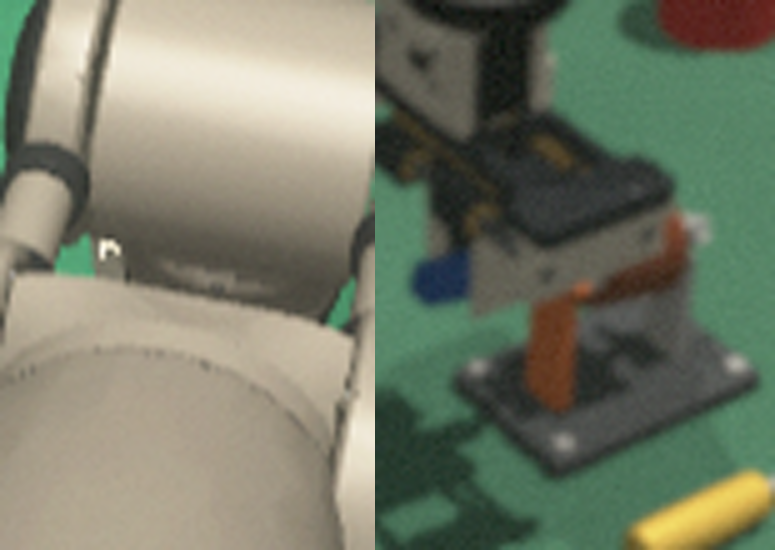

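```bash
python3 - <<'E'
from h import *
S=load('side7');yaw=.132;c=np.array([621,-18.6]);x=np.array([np.cos(yaw),np.sin(yaw)]);y=np.array([-x[1],x[0]])
for a,b,s in((-65,45,(455,382)),(-65,-45,(555,466)),(65,-45,(760,378))):
    P=c+a*x+b*y; u=(340+(s[0]-375)/5,180+s[1]/5); print(proj(S,[*P,12]).round(1),u, 'off mm',(onz(S,*u,12)[:2]-P).round(1))
# arbor tip / handle in side view: handle near end bottom etc.
p=np.array([537.7,-30.4])
print('tip exp',proj(S,[*(p+144*x),109]).round(1),'seen ~',(340+(708-375)/5,180+228/5))
o=get_obs();print(o['contact_force'],o['tool_pos'])
E
python3 -m creep '[{"hand":0,"tx":0,"ty":0,"tz":0,"spin":0}]'
```

```text
[354.1 254.2] (356.0, 256.4) off mm [ 0.3 -9.8]
[375.4 273.9] (376.0, 273.2) off mm [2.5 1.5]
[416.8 255.4] (417.0, 255.6) off mm [ 0.1 -1.1]
tip exp [407.3 215.9] seen ~ (406.6, 225.6)
[ 0.19632306  1.63385752 -3.02132716] [537.84305607 -30.54768106 107.45580203]
time: 20.18
tool_pos: [537.9, -30.7, 107.5]
tcp_rot: [3.141, -0.0, 0.132]
contact_force: [0.1, 2.4, -2.6]
grip_width: 18.0
finger_force: 30.1
```

```bash
python3 - <<'E'
from h import *
S=load('side7');S0=load('side0');yaw=.132;c=np.array([621,-18.6]);x=np.array([np.cos(yaw),np.sin(yaw)]);y=np.array([-x[1],x[0]])
for n,a in(('near',-37.5),('far',37.5)):
  for b in(-18,0,18): print(n,b,proj(S,[*(c+a*x+b*y),93 if b else 80]).round(1),end=' ')
print()
p=np.array([537.8,-30.5])
for d in(60,105,120,130,142): print('axis',d,proj(S,[*(p+d*x),110]).round(1),end=' ')
print()
def show(c):
  h=cv2.cvtColor(c['color'],cv2.COLOR_RGB2HSV)
  for v in range(196,248,1):
    s=''
    for u in range(370,420):
        H,Sa,V=map(int,h[v,u]); s+=('g' if 50<H<95 and Sa>70 else 'o' if (H<15 or H>172) and Sa>150 and V>120 else 'b' if (H<15 or H>170) and Sa>90 else '#' if V<70 else '+' if V<130 else 'W')
    print(v,s)
show(S);print();
h=S0
show(S0)
E
```

```text
near -18 [379.6 237.5] near 0 [374.8 238.1] near 18 [370.6 230. ] far -18 [404.2 227.5] far 0 [399.1 228.2] far 18 [395.  220.4] 
axis 60 [380.1 226.3] axis 105 [395.  220.5] axis 120 [399.8 218.6] axis 130 [403.  217.3] axis 142 [406.8 215.8] 
196 #+++++Wggggggggggggggggggggggggggggggggggggggggggg
197 #++++++ggggggggggggggggggggggggggggggggggggggggggg
198 #+++++gggggggggggggggggggggggggggggggggggggggggggg
199 #+++++gggggggggggggggggggggggggggggggggggggggggggg
200 #+++++gggggggggggggggggggggggggggggggggggggggggggg
201 #+++++gggggggggggggggggggggggggggggggggggggggggggg
202 #####+gggggggggggggggggggggggggggggggggggggggggggg
203 #######+gggggggggggggggggggggggggggggggggggggggggg
204 ########+ggggggggggggggggggggggggggggggggggggggggg
205 #########+gggggggggggggggggggggggggggggggggggggggg
206 ###########ggggggggggggggggggggggggggggggggggggggg
207 ############+ggggggggggggggggggggggggggggggggggggg
208 ###+++#######+gggggggggggggggggggggggggggggggggggg
209 ###++++########ggggggggggggggggggggggggggggggggggg
210 ####++++########gggggggggggggggggggggggggggggggggg
211 #####++++########+++++gggg
[... 4165 characters left out ...]
WW+Wgggggggggg++++++++++gggggggggggggggg
236 g+booob++WbbW+gggggggggg++++++++++gggggggggggggggg
237 ++booob++booWWgggggggg+++++++++++++ggggggggggggggg
238 ++boooo+bbbbWWgggggg++++++++++++++gggggggggggggggg
239 ++bbooobb++WWgggggg+++++++++++++++gggggggggggggggg
240 ++bbbbbboW++gggg++++++++++++++++++gggggggggggggggg
241 ++bbbbbboW++gg++++++++++++++++++++gggggggggggggggg
242 ++bbbbbbbb++++++++++++++++++++++++gggggggggggggggg
243 ++bbbbbbbb++++++++++++++++++++++++gggggggggggggggg
244 ++bbbbbbbb+++++++++++++++++++++++++ggggggggggggggg
245 ++bbbbbbbb+++++++++++++++++++++++++++ggggggggggggg
246 ++bbbbbbbb+++++++#++++++++++++++++++++gggggggggggg
247 ++bbbbbbbb+++++++#######+++++++++++++++ggggggggggg
```

```bash
cat > droop.py <<'E'
from h import *
def model(c,p,z,yaw,th,s,g=61.5):
    a=np.array([np.cos(yaw)*np.cos(th),np.sin(yaw)*np.cos(th),-np.sin(th)]);l=np.array([-np.sin(yaw),np.cos(yaw),0]);n=np.cross(a,l)
    o=np.array([p[0],p[1],z]); tip=proj(c,o+a*(g+82))
    q=np.linspace(0,6.283,60); P=[o+a*(g+t+s)-2*n+28*(np.cos(k)*l+np.sin(k)*n) for t in(0,45) for k in q]
    P=np.array([proj(c,X) for X in P]); return tip,P
E
python3 - <<'E'
from droop import *
S=load('side7')
for th in(0,.04,.08,.12,.16):
    t,P=model(S,(537.8,-30.6),109.7,.132,th,0); m=np.zeros((480,640),np.uint8);cv2.fillConvexPoly(m,cv2.convexHull(np.round(P).astype(np.int32)),1)
    print(th,'tip',t.round(1),'right col',P[:,0].max().round(1),'bottom',P[:,1].max().round(1),'bottom row per col 390,395,399',[np.flatnonzero(m[:,k]).max() for k in(390,395,399)],'top at 395,399',[np.flatnonzero(m[:,k]).min() for k in(395,399)])
E
```

```text
0 tip [407.3 215.7] right col 402.8 bottom 238.0 bottom row per col 390,395,399 [np.int64(236), np.int64(234), np.int64(232)] top at 395,399 [np.int64(210), np.int64(214)]
0.04 tip [407.  217.7] right col 402.6 bottom 239.0 bottom row per col 390,395,399 [np.int64(237), np.int64(235), np.int64(234)] top at 395,399 [np.int64(211), np.int64(215)]
0.08 tip [406.7 219.6] right col 402.4 bottom 240.0 bottom row per col 390,395,399 [np.int64(238), np.int64(236), np.int64(235)] top at 395,399 [np.int64(213), np.int64(216)]
0.12 tip [406.3 221.6] right col 402.2 bottom 240.9 bottom row per col 390,395,399 [np.int64(239), np.int64(238), np.int64(237)] top at 395,399 [np.int64(214), np.int64(217)]
0.16 tip [405.9 223.6] right col 402.0 bottom 241.9 bottom row per col 390,395,399 [np.int64(240), np.int64(239), np.int64(238)] top at 395,399 [np.int64(216), np.int64(219)]
```

The side view shows the arbor has drooped about 0.1 rad in the grip, with the tip near (406,222) instead of (407,216). The drum is still home. The tip is already brushing the far notch's -y flank, so lift slightly, move towards +y and lower again.

```bash
python3 -m creep '[{"hand":0,"tx":0,"ty":0,"tz":-0.003,"spin":0},{"hand":0,"tx":0,"ty":0,"tz":-0.003,"spin":0},{"hand":0,"tx":0,"ty":0,"tz":0,"spin":0}]'
python3 -m creep '[{"hand":0,"tx":0,"ty":-0.003,"tz":0,"spin":0},{"hand":0,"tx":0,"ty":0,"tz":0,"spin":0}]'
python3 -m creep '[{"hand":0,"tx":0,"ty":0,"tz":0.003,"spin":0},{"hand":0,"tx":0,"ty":0,"tz":0.003,"spin":0},{"hand":0,"tx":0,"ty":0,"tz":0,"spin":0}]'
```

```text
time: 20.55
tool_pos: [537.9, -31.2, 113.6]
tcp_rot: [3.141, -0.001, 0.131]
contact_force: [-0.2, 0.5, -2.8]
grip_width: 17.5
finger_force: 30.0
time: 20.8
tool_pos: [537.2, -27.7, 113.1]
tcp_rot: [-3.142, 0.0, 0.132]
contact_force: [0.4, -1.0, -3.8]
grip_width: 17.8
finger_force: 30.0
time: 21.18
tool_pos: [537.1, -27.8, 106.8]
tcp_rot: [-3.141, 0.001, 0.132]
contact_force: [0.4, -0.1, -3.9]
grip_width: 17.9
finger_force: 30.0
```

```bash
python3 -m creep '[{"hand":0,"tx":0,"ty":0,"tz":0.002,"spin":0},{"hand":0,"tx":0,"ty":0,"tz":0.002,"spin":0},{"hand":0,"tx":0,"ty":0,"tz":0,"spin":0}]'
python3 -m creep '[{"hand":0,"tx":0,"ty":0,"tz":0.002,"spin":0},{"hand":0,"tx":0,"ty":0,"tz":0.002,"spin":0},{"hand":0,"tx":0,"ty":0,"tz":0,"spin":0}]'
python3 -m creep '[{"hand":0,"tx":0,"ty":0,"tz":0.002,"spin":0},{"hand":0,"tx":0,"ty":0,"tz":0.002,"spin":0},{"hand":0,"tx":0,"ty":0,"tz":0,"spin":0}]'
```

```text
time: 21.55
tool_pos: [537.6, -27.9, 103.5]
tcp_rot: [3.141, -0.001, 0.132]
contact_force: [-2.1, 0.6, 0.7]
grip_width: 17.7
finger_force: 30.0
time: 21.92
tool_pos: [537.3, -27.9, 99.1]
tcp_rot: [3.142, 0.0, 0.132]
contact_force: [-1.6, 0.2, -0.1]
grip_width: 17.3
finger_force: 30.0
time: 22.3
tool_pos: [537.2, -27.8, 95.0]
tcp_rot: [-3.142, 0.0, 0.132]
contact_force: [-2.4, 0.2, 0.7]
grip_width: 17.8
finger_force: 30.0
```

```bash
python3 -m creep '[{"hand":0,"tx":0,"ty":0,"tz":0.002,"spin":0},{"hand":0,"tx":0,"ty":0,"tz":0.002,"spin":0},{"hand":0,"tx":0,"ty":0,"tz":0.002,"spin":0},{"hand":0,"tx":0,"ty":0,"tz":0,"spin":0}]'
python3 -m creep '[{"hand":0,"tx":0,"ty":0,"tz":0.0015,"spin":0},{"hand":0,"tx":0,"ty":0,"tz":0.0015,"spin":0},{"hand":0,"tx":0,"ty":0,"tz":0,"spin":0}]'
```

```text
time: 22.8
tool_pos: [537.2, -27.8, 89.0]
tcp_rot: [-3.142, 0.0, 0.132]
contact_force: [-2.2, 0.2, 1.4]
grip_width: 18.1
finger_force: 30.0
time: 23.18
tool_pos: [537.3, -27.8, 86.1]
tcp_rot: [3.142, 0.0, 0.132]
contact_force: [-2.9, 0.3, 1.2]
grip_width: 18.1
finger_force: 30.0
```

```bash
python3 -m creep '[{"hand":0,"tx":0,"ty":0,"tz":0.0015,"spin":0},{"hand":0,"tx":0,"ty":0,"tz":0,"spin":0}]'
```

```text
time: 23.42
tool_pos: [537.3, -27.9, 84.7]
tcp_rot: [3.141, -0.0, 0.132]
contact_force: [-3.1, -0.5, 1.2]
grip_width: 17.8
finger_force: 30.0
```

```bash
python3 -m creep '[{"hand":0,"tx":0,"ty":0,"tz":0.001,"spin":0},{"hand":0,"tx":0,"ty":0,"tz":0,"spin":0}]'
```

```text
time: 23.68
tool_pos: [537.6, -28.1, 84.0]
tcp_rot: [3.141, -0.001, 0.132]
contact_force: [-3.5, -1.6, 4.3]
grip_width: 17.4
finger_force: 30.0
```

```bash
python3 -m creep '[{"hand":0,"tx":0,"ty":0,"tz":0.001,"spin":0},{"hand":0,"tx":0,"ty":0,"tz":0,"spin":0}]'
```

```text
time: 23.92
tool_pos: [537.9, -28.3, 83.2]
tcp_rot: [3.141, -0.001, 0.132]
contact_force: [-3.1, -1.8, 5.0]
grip_width: 17.4
finger_force: 30.0
```

```bash
python3 -m creep '[{"hand":0,"tx":0,"ty":0.0005,"tz":0.001,"spin":0},{"hand":0,"tx":0,"ty":0,"tz":0,"spin":0}]'
```

```text
time: 24.18
tool_pos: [538.1, -28.7, 82.3]
tcp_rot: [3.141, -0.002, 0.132]
contact_force: [-2.6, -2.0, 6.0]
grip_width: 17.9
finger_force: 30.0
```

```bash
python3 -m creep '[{"hand":0,"tx":0,"ty":0.001,"tz":0.0005,"spin":0},{"hand":0,"tx":0,"ty":0,"tz":0,"spin":0}]'
```

```text
time: 24.42
tool_pos: [538.1, -28.9, 81.9]
tcp_rot: [-3.141, -0.002, 0.132]
contact_force: [-2.9, 1.4, 7.4]
grip_width: 17.7
finger_force: 30.0
```

```bash
python3 -m creep '[{"hand":0,"tx":0,"ty":0.0005,"tz":0.0007,"spin":0},{"hand":0,"tx":0,"ty":0,"tz":0,"spin":0}]'
```

```text
time: 24.68
tool_pos: [538.1, -29.1, 81.2]
tcp_rot: [-3.141, -0.002, 0.132]
contact_force: [-3.1, 3.7, 7.0]
grip_width: 17.9
finger_force: 30.0
```

```bash
python3 -m creep '[{"hand":0,"tx":0,"ty":-0.0008,"tz":0,"spin":0},{"hand":0,"tx":0,"ty":0,"tz":0,"spin":0}]'
python3 -m creep '[{"hand":0.3,"tx":0,"ty":0,"tz":0,"spin":0},{"hand":0.35,"tx":0,"ty":0,"tz":0,"spin":0},{"hand":0.4,"tx":0,"ty":0,"tz":0,"spin":0},{"hand":0.5,"tx":0,"ty":0,"tz":0,"spin":0}]'
```

```text
time: 24.92
tool_pos: [538.1, -28.8, 81.2]
tcp_rot: [3.141, -0.002, 0.132]
contact_force: [-1.6, 1.6, 7.2]
grip_width: 17.9
finger_force: 30.0
time: 25.42
tool_pos: [537.5, -29.0, 80.3]
tcp_rot: [3.142, 0.0, 0.132]
contact_force: [-0.8, -0.2, -0.3]
grip_width: 42.2
finger_force: 0.0
```

```bash
python3 -m creep '[{"hand":0.5,"tx":0,"ty":0,"tz":-0.02,"spin":0},{"hand":0.5,"tx":0,"ty":0,"tz":-0.04,"spin":0},{"hand":0.5,"tx":0,"ty":0,"tz":-0.05,"spin":0},{"hand":0.5,"tx":-0.03,"ty":0.04,"tz":-0.05,"spin":0},{"hand":0.5,"tx":-0.04,"ty":0.04,"tz":-0.02,"spin":0}]'
python3 -m creep '[{"hand":0.5,"tx":-0.03,"ty":0.05,"tz":0,"spin":0},{"hand":0.5,"tx":-0.03,"ty":0.05,"tz":0,"spin":0},{"hand":0.5,"tx":0,"ty":0.05,"tz":0,"spin":0},{"hand":0.5,"tx":0,"ty":0.05,"tz":0,"spin":0},{"hand":0.5,"tx":0,"ty":0.03,"tz":0,"spin":0}]'
cat > fin.py <<'E'
from droop import *
T=snap('top','top8');S=snap('side','side8');yaw=.132;c=np.array([621,-18.6]);x=np.array([np.cos(yaw),np.sin(yaw)])
org=c-37.5*x+15*x
def P(d,z=85): return [*(org+d*x),z]
for n,C in(('top',T),('side',S)):
    print(n,'exp handle end,start,collar,mouth,far end of drum,tip',[proj(C,P(d)).round(1).tolist() for d in(-95,-25,-2.5,0,45,82)])
def show(C,u0,u1,v0,v1):
  h=cv2.cvtColor(C['color'],cv2.COLOR_RGB2HSV)
  for v in range(v0,v1):
    s=''
    for u in range(u0,u1):
        H,Sa,V=map(int,h[v,u]); s+=('.' if 50<H<95 and Sa>60 else 'B' if 97<H<130 and Sa>100 else 'y' if 16<=H<36 and Sa>90 else 'o' if (H<16 or H>172) and Sa>200 and V>170 else 'b' if (H<16 or H>170) and Sa>80 else '#' if V<70 else '+' if V<150 else 'W')
    print(v,s)
show(T,310,360,140,222);show(S,335,420,205,262)
E
python3 fin.py
```

```text
time: 26.05
tool_pos: [482.1, -113.3, 257.2]
tcp_rot: [3.139, -0.004, 0.134]
contact_force: [0.1, -0.8, -0.4]
grip_width: 46.0
finger_force: 0.0
time: 26.68
tool_pos: [452.0, -350.7, 254.4]
tcp_rot: [3.141, 0.0, 0.13]
contact_force: [-0.3, 0.5, 1.1]
grip_width: 45.7
finger_force: 0.0
top exp handle end,start,collar,mouth,far end of drum,tip [[341.2, 224.2], [336.8, 193.7], [335.4, 184.0], [335.2, 183.0], [332.5, 164.0], [330.2, 148.6]]
side exp handle end,start,collar,mouth,far end of drum,tip [[347.2, 247.6], [371.5, 237.8], [379.0, 234.7], [379.9, 234.4], [394.5, 228.5], [406.2, 223.8]]
140 ..................................................
141 ..................................................
142 ..................................................
143 ..................................................
144 ..................................................
145 ..................................................
146 ..................................................
147 ..................................................
148 ...................WW.............................
149 .....
[... 8435 characters left out ...]
......++++++++++####bbbbbbbbbbb#######+++########+++++++++#y##########
255 .....................++++++++++####bbbbbbbbbb########++++########++++++++++y#########
256 .....................+#+++++#######bbbbbbbbbb########++++++#######++++++++++#########
257 ......................###+++#######bbbbbbbbbb########+++++++#######+++++++++#y#######
258 .......................##++++#######bbbbbbbbb########++++++++#########+++++#######.##
259 ........................####+########bbbbbbbb#######++++++++++#########++############
260 .........................#############bbbbbbb#####++++++++++++#######################
261 ..........................#####+#######bbbbb####+++++++++++++########################
```

```bash
python3 - <<'E'
from droop import *
T=load('top8');h=cv2.cvtColor(T['color'],cv2.COLOR_RGB2HSV)
m=cv2.inRange(h,(2,110,40),(15,255,255));m[:140]=0;m[186:]=0
g=lambda M,u:np.flatnonzero(M[:,u])
print('seen top row',{u:int(g(m[:190],u).min()) for u in(324,328,332,336,340)})
m3=m.copy();m3[184:]=0
print('seen bottom row',{u:int(g(m3,u).max()) for u in(324,328,332,336,340)})
yaw=.132;x=np.array([np.cos(yaw),np.sin(yaw)]);o=np.array([621,-18.6])-22.5*x-60*x
a=np.array([x[0],x[1],0]);l=np.array([-x[1],x[0],0]);q=np.linspace(0,np.pi,400)
for s in(0,2,4,6):
    r=[]
    for t in(0,45):
        P=np.array([proj(T,np.array([*o,83])+a*(60+t+s)+28*(np.cos(k)*l+np.sin(k)*np.array([0,0,1]))) for k in q])
        r.append({u:round(P[np.argmin(abs(P[:,0]-u)),1],1) for u in(324,328,332,336,340)})
    print(s,'near edge',r[0],'far edge',r[1])
C=np.array([proj(T,np.array([*o,85])+a*60+15*(np.cos(k)*l+np.sin(k)*np.array([0,0,1]))) for k in q]);print('collar front top row',C[:,1].min().round(1),'back',(proj(T,np.array([*o,100])+a*55)).round(1))
E
python3 -m creep '[{"hand":0.5,"tx":0,"ty":0,"tz":0,"spin":0}]'
```

```text
seen top row {324: 162, 328: 161, 332: 160, 336: 159, 340: 160}
seen bottom row {324: 183, 328: 180, 332: 179, 336: 178, 340: 178}
0 near edge {324: np.float64(183.0), 328: np.float64(180.9), 332: np.float64(179.8), 336: np.float64(179.2), 340: np.float64(178.9)} far edge {324: np.float64(162.1), 328: np.float64(160.7), 332: np.float64(159.9), 336: np.float64(159.5), 340: np.float64(159.7)}
2 near edge {324: np.float64(182.0), 328: np.float64(180.0), 332: np.float64(178.9), 336: np.float64(178.3), 340: np.float64(178.0)} far edge {324: np.float64(161.2), 328: np.float64(159.8), 332: np.float64(159.0), 336: np.float64(158.7), 340: np.float64(158.9)}
4 near edge {324: np.float64(181.0), 328: np.float64(179.1), 332: np.float64(178.0), 336: np.float64(177.4), 340: np.float64(177.2)} far edge {324: np.float64(160.3), 328: np.float64(158.9), 332: np.float64(158.1), 336: np.float64(157.8), 340: np.float64(158.1)}
6 near edge {324: np.float64(180.1), 328: np.float64(178.2), 332: np.float64(177.1), 336: np.float64(176.5), 340: np.float64(176.3)} far edge {324: np.float64(159.4), 328: np.float64(158.0), 332: np.float64(157.3), 336: np.float64(157.0), 340: np.float64(157.2)}
collar front top row 180.7 back [335.6 183. ]
time: 26.9
tool_pos: [452.0, -347.9, 254.3]
tcp_rot: [-3.141, 0.0, 0.132]
contact_force: [-0.1, 0.8, 1.1]
grip_width: 45.8
finger_force: 0.0
```

The tip and both drum edges match the seated, home model to within half a pixel, so I'm handing in.

```bash
python3 -c "
from plant import close_job
print(close_job())"
```

```text
the job is handed in; nothing more can be done
None
```

I handed the job in after about 27 s of robot time: the bush is pressed in, the drum is home against the collar, and the arbor lies in both notches with the drum hanging free. The hand-in returned no verdict; this rests on the force readings (wrist force peaked around 16 N) and a final top image that matches the seated pose to about a pixel.

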